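# Clear the light gauge and hold the glass cell in its beam

### The arm

A 6-joint arm with a two-finger parallel gripper is mounted at the origin on a cart in front of the work surface, level with it; the furniture and walls round the work are solid. World frame = base frame: x ahead of the robot, y to its left, z up, the work surface at z = 0. Lengths are in mm, angles in rad, forces in N, time in s.
With the tool pointing down it reaches from about 350 to 875 mm from the base axis. Payload 4.2 kg.
Tool frame: the origin (TCP) lies midway between the tips of the shut fingers; the grasp point (between the pads) lies 19 mm behind it; z points along the fingers, y is the line along which they close (so a half turn about z gives the same grasp; the last joint's range is limited). The gripper opens to 85 mm and grips with 20 to 120 N. Pads are 22 mm wide; open, the fingers measure 114 mm over their backs; the gripper's body (76 mm by 85 mm) begins 54 mm behind the grasp point. The pads swing forward as they close: fully open they stand 13 mm farther back than shut.
Start: joints at [1.407, 0.385, 0.008, 0, -1.194, -0.259], TCP at [256.414, 569.957, 231.312] pointing down, gripper open.
Joint ranges: [-3.14, 3.14], [-1.21, 2.06], [-1.07, 1.41], [-3.16, 2.05], [-2.99, -0.16], [-3.1, 3.1]. Speed limits (rad/s): [2.79, 2.79, 3.14, 3.14, 3.14, 3.14].

### API

Orientations are given as a unit quaternion [x, y, z, w].
In Python, from bench import * gives the robot as it stands.
- The arm moves only by the tool drive_tool, never from a script. Its argument "plan" is a list that holds one entry, the list of rows, each a list of 5 numbers: the closure, from -1 (fully open) to 1 (shut), then the shift along the world's x, y, z in mm, then the turn about the world's z in degrees. A call has 1 to 20 rows; each row shifts and turns the commanded pose from where the row before left it; what a row does not reach is not made up. A row lasts 1/12 s, in which the tool goes at most 41.7 mm and 7.16 degrees, less where a joint would pass 70% of its speed; a pose out of reach is approached as far as the arm can. A call is refused whole if a number of a shift passes 41.7 or a number of a turn 7.16, either way. A call with a gripper value outside its range is refused whole. The fingers move at their own pace and stop on an object; the grip force is fixed at half the most. Time passes only in rows, so rows that do not move let the fingers close. It gives the time, the measured TCP pose, the force, the opening and the grip force at its end, in the units of the state.
- read_state(): the state, without advancing time (a new reading comes with each control period).
- get_image(name): name is "scene" or "side" or "wrist"; returns (picture, depth): 384x512x3 uint8, red, green, blue; 384x512 float32, mm along the optical axis (not along the pixel's ray), 0 where there is no reading.
- camera_model(name): a dict with "fx", "fy", "cx", "cy" (pixels), "R" (3x3) and "t" (3): a world point X has camera coordinates R X + t; the wrist camera has in their place "mount" (4x4, takes a point from camera to tool coordinates, whose origin is the TCP and whose axes are the flange's). Camera axes: x right, y down, z forward; pixel columns grow to the right and rows downward; lengths in mm; the calibration is good to about 2 mm. A picture is of the moment at which its call begins: read the wrist's pose just before it. camera_model takes no time and is no camera call.
- job_done(): hands the job in; it is judged then, once.
The state is a dict: "clock": time; "joints": joint angles; "joint_vel": joint speeds; "joint_efforts": joint torques, N m; "position": TCP position; "ee_rot": TCP orientation; "contact_force": force on the tool from outside, world axes, zero at the start; "wrist_torque": the same for the moment, N m; "gripper_width": finger opening in mm; "grasp_force": force on a finger pad.
Only numpy, scipy, OpenCV 4.12 (cv2) and the standard library are available. Lean on these libraries where they do the work, as an engineer would, in place of code of your own. Each camera call takes 0.05 s, during which the arm holds its last target. There are 200 camera calls.

### The job

First clear the two wooden offcuts (the grooved batten piece and the dowel stub) off the bed of the light gauge into the scrap bin. Then take the glass cell out of its stand, gripping it only by its frosted long sides and never touching its clear windows with the fingers, and hold it upright midway between lamp and light meter, free of the gauge, with its windows square to the light so that the light passes through their middle. Finish while still holding it there, and leave the other things on the table alone.

Things in the scene. Friction and masses are not known exactly. Their poses are not given: they have to be found in the camera images.
- cell: Glass cell (a large cuvette), open at the top, upright in the low stand: 30 mm (its x) by 46 mm (its y; 50 mm over the windows) by 60 mm high, walls 5 mm, about 90 g. Its two long sides (facing +x and -x) are frosted, to be gripped 30 mm apart; its narrow ends (+y and -y) carry the clear windows. Origin: centre of the underside; z up. Either window may face the lamp.
- cell_mid (a point): Centre of the cell, 30 mm above its underside, in the middle of both windows.
- window_a: Clear window on the cell's +y end, 20 mm wide, 54 mm high, standing 2 mm proud of the end of the frosted walls. Origin: its centre.
- window_b: The same on the -y end.
- cell_stand: Low grey stand, fixed: 54 mm (x) by 70 mm (y), 14 mm high, with a rectangular recess (38x54 mm, floor 8 mm above the table) in which the cell stands loosely, its long sides along the stand's long sides. Origin: centre of the underside.
- light_gauge: Light gauge, fixed on the table: flat aluminium bed 60 mm (x) by 250 mm (y), 12 mm thick; a round finned lamp on its +y end and a square black light meter on its -y end face each other, 17 cm apart; their tops are up to 98 mm above the table. The light runs along its y axis. Origin: centre of the bed's underside.
- beam_mid (a point): Middle of the light path, halfway between lamp and meter, 75 mm above the table; its axes are those of the gauge (y along the light).
- grooved_offcut: Wooden batten offcut, 36 mm wide (its x), 46 mm long (its y), 38 mm high, with a groove 14 mm wide and 10 mm deep across the middle of its top; lies on the gauge's bed, roughly along the light path, within 0.2 rad; about 50 g. Origin: centre of the underside.
- dowel_stub: Wooden dowel stub standing on the gauge's bed: 34 mm across and 40 mm high, with a broken peg 20 mm across on top, 52 mm high in all; 40 g. Origin: centre of the underside.
- scrap_bin: Open steel scrap bin, fixed: 110 mm (x) by 130 mm (y), 70 mm high, walls and floor 4 mm. Origin: centre of the underside.
- bottle_near: Bottle, brown, nearest the robot: fixed, 76 mm across, 235 mm high, shoulder at 140 mm and a 28 mm neck above 180 mm; go round or over it. Origin: centre of the underside.
- bottle_mid: Bottle, grey, in the middle: fixed, 76 mm across, 235 mm high, shoulder at 140 mm and a 28 mm neck above 180 mm; go round or over it. Origin: centre of the underside.
- grinding_wheel: Flat round grinding wheel, 40 mm across, 9 mm thick, lying on the table between the near and the middle bottle. Loose; to be left alone. Origin: centre of the underside.
- chuck_key: T-shaped chuck key, 66x72x18 mm, lying behind and to the right, past the middle bottle. Loose; to be left alone. Origin: centre of the underside.
- felt_block: Felt rubbing block, 38x60x22 mm, at the near left, past the near bottle. Loose; to be left alone. Origin: centre of the underside.
- paste_jar: Screw-top jar, 52 mm across, 60 mm high, behind the gauge. Loose; to be left alone. Origin: centre of the underside.

How it is judged (in metres and radians):
On the way, in this order (a step that is already met when the one before it is completed fails the run):
1. both offcuts lie in the scrap bin, let go (x of grooved_offcut in the frame of scrap_bin between -0.055 and 0.055 m and y of grooved_offcut in the frame of scrap_bin between -0.065 and 0.065 m and z of grooved_offcut in the frame of scrap_bin between -0.01 and 0.068 m and contact force between the fingers and grooved_offcut below 0.2 N and x of dowel_stub in the frame of scrap_bin between -0.055 and 0.055 m and y of dowel_stub in the frame of scrap_bin between -0.065 and 0.065 m and z of dowel_stub in the frame of scrap_bin between -0.01 and 0.068 m and contact force between the fingers and dowel_stub below 0.2 N), for 0.2 s.
2. the cell is lifted out of its stand in the fingers (height (world z) of cell above 0.028 m and contact force between the fingers and cell above 0.8 N), for 0.2 s.
At the end, for the whole second after the job is handed in: Both offcuts lie let go inside the bin. The fingers hold the cell at rest, clear of the gauge; its centre is within 7 mm sideways and 10 mm in height of the light's axis and 30 mm of midway; upright and window-to-window along the light, each within 0.15 rad (all of step 1 and x of cell_mid in the frame of beam_mid between -0.007 and 0.007 m and z of cell_mid in the frame of beam_mid between -0.01 and 0.01 m and y of cell_mid in the frame of beam_mid between -0.03 and 0.03 m and angle between the y axis of cell and the y axis of light_gauge, either way round below 0.15 rad and angle between cell's own z axis and vertical below 0.15 rad and contact force between the fingers and cell above 0.8 N and contact force between cell and light_gauge below 0.1 N and linear speed of cell below 0.03 m/s); the arm keeps its last pose, push and grip.
It fails at once if the fingers touch a clear window of the cell (contact force between the fingers and window_a above 0.5 N or contact force between the fingers and window_b above 0.5 N).
It fails at once if the cell is tipped over (by more than 0.7 rad) (angle between cell's own z axis and vertical above 0.7 rad).
It fails at once if a bystander is moved by more than 30 mm (distance of any of grinding_wheel, chuck_key, felt_block, paste_jar from where it was at the start of the episode above 0.03 m).
It also fails if it takes over 72 s, if anything falls off the work surface, if the arm or the gripper's body presses on something with over 40 N, if the wrist force passes 120 N, or if a joint passes its speed limit or range.

## Working session

There is one attempt and no reset: what is moved stays moved. The work goes in short steps, Python scripts to look and compute and a tool call to move; the robot and the scene stay as the last step left them, time stands still between calls to the robot, and variables do not carry over. Pictures are saved under pics/ and viewed, at most 10 in all, crops included, and the job is handed in when it is done.

Besides the shell and the picture viewer there is one more tool, called after "Call:" as name(argument=value, ...), one argument or row to a line, values as JSON. drive_tool: Moves the arm, as the interface text tells. Its arguments: {"type":"object","properties":{"plan":{"type":"array"}},"required":["plan"]}

```bash
mkdir -p pics; cat > h.py <<'E'
from bench import *
import numpy as np, cv2
from scipy.spatial.transform import Rotation as Rn
def snap(n,f):
    s=read_state(); p,d=get_image(n); m=camera_model(n)
    if 'mount' in m:
        T=np.eye(4);T[:3,:3]=Rn.from_quat(s['ee_rot']).as_matrix();T[:3,3]=s['position']
        W=T@np.array(m['mount'])
    else:
        W=np.eye(4);R=np.array(m['R']);W[:3,:3]=R.T;W[:3,3]=-R.T@np.array(m['t'])
    cv2.imwrite(f'pics/{f}.png',p[:,:,::-1]); np.savez(f'pics/{f}.npz',d=d,W=W,k=[m['fx'],m['fy'],m['cx'],m['cy']],p=p)
def cloud(f):
    z=np.load(f'pics/{f}.npz');d=z['d'];fx,fy,cx,cy=z['k'];v,u=np.mgrid[:384,:512]
    P=np.stack([(u-cx)/fx*d,(v-cy)/fy*d,d],-1)@z['W'][:3,:3].T+z['W'][:3,3]
    P[d==0]=np.nan
    return P
E
python3 - <<'E'
from h import *
s=read_state();print(s)
for n in ('scene','side','wrist'):
    snap(n,n+'0')
    print(n,np.load(f'pics/{n}0.npz')['W'].round(2).tolist(),np.load(f'pics/{n}0.npz')['k'])
E
python3 -c "
import cv2,numpy as np
cv2.imwrite('pics/all.png',cv2.resize(np.hstack([cv2.imread('pics/scene0.png'),cv2.imread('pics/side0.png')]),(800,300)))"
```

```text
{'clock': 0.0, 'joints': array([ 1.40657862e+00,  3.85518198e-01,  6.57415624e-03, -5.23010787e-04,
       -1.19402867e+00, -2.58593906e-01]), 'joint_vel': array([-0.0026279 ,  0.00098427, -0.00035272,  0.00081402,  0.00161604,
       -0.00194555]), 'joint_efforts': array([ 7.40584692e-04, -3.92286229e+01,  1.88398612e+01,  4.18615490e+00,
       -4.66428770e-03,  7.49506825e-06]), 'position': array([256.18770729, 569.40022535, 230.22098256]), 'ee_rot': array([ 9.77716037e-01, -2.09928814e-01, -1.91456997e-04,  1.09844616e-03]), 'contact_force': array([-0.48279068, -0.41406471,  0.82411537]), 'wrist_torque': array([-0.04901624, -0.00838026,  0.02423588]), 'grasp_force': 0.0, 'gripper_width': 85.51489192720913}
scene [[0.75, -0.51, 0.43, 37.59], [-0.67, -0.56, 0.49, -345.75], [-0.01, -0.65, -0.76, 983.93], [0.0, 0.0, 0.0, 1.0]] [493.78217108 493.78217108 262.79717033 188.31160688]
side [[0.67, 0.49, -0.56, 1158.33], [0.74, -0.42, 0.52, -294.24], [0.01, -0.77, -0.64, 728.3], [0.0, 0.0, 0.0, 1.0]] [405.75539338 405.75539338 251.50922485 194.67628747]
wrist [[-0.41, -0.86, -0.29, 330.91], [-0.91, 0.39, 0.13, 537.59], [0.0, 0.31, -0.95, 373.87], [0.0, 0.0, 0.0, 1.0]] [303.15975771 303.15975771 260.22415996 194.86619623]
```

View pics/scene0.png

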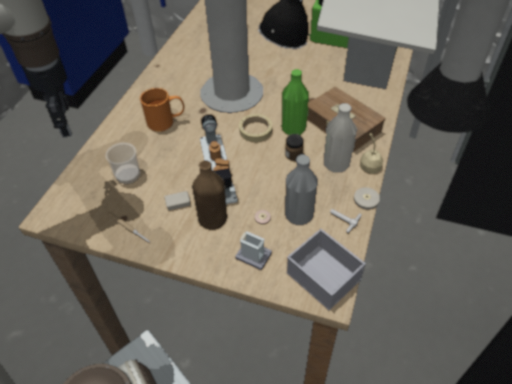

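View pics/side0.png

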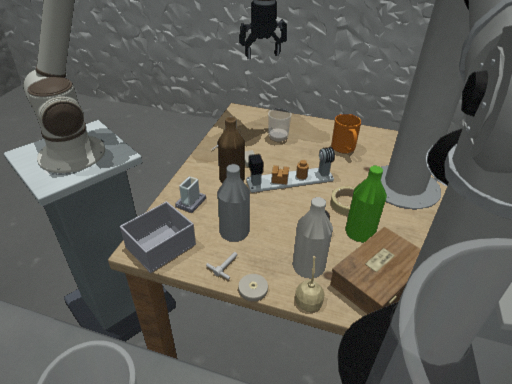

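The scene view shows the bin at (325,270), the cell in its stand at (253,248), the brown bottle at (210,197), the grey bottle at (300,192) and the gauge behind the brown bottle at (218,160). The side view shows the gauge from (255,185) to (330,165), with the offcut at (280,175) and the dowel at (302,170). Next I build a metric top-down map from the depth.

```bash
cat > ortho.py <<'E'
from h import *
def ortho(fs,x0,x1,y0,y1,s,out,zmin=-20,zmax=300):
    # columns: -y to right (left = +y), rows: x up
    H=int((x1-x0)*s);Wd=int((y1-y0)*s);im=np.zeros((H,Wd,3),np.uint8);zb=np.full((H,Wd),-1e9)
    for f in fs:
        P=cloud(f).reshape(-1,3);c=np.load(f'pics/{f}.npz')['p'].reshape(-1,3)
        ok=np.isfinite(P[:,0])&(P[:,2]>zmin)&(P[:,2]<zmax);P=P[ok];c=c[ok]
        o=np.argsort(P[:,2]);P=P[o];c=c[o]
        r=((x1-P[:,0])*s).astype(int);q=((y1-P[:,1])*s).astype(int)
        k=(r>=0)&(r<H-1)&(q>=0)&(q<Wd-1)
        for a,b,z,cc in zip(r[k],q[k],P[k,2],c[k]):
            w=zb[a:a+2,b:b+2]<z
            zb[a:a+2,b:b+2][w]=z;im[a:a+2,b:b+2][w]=cc[::-1]
    for x in range(int(np.ceil(x0/100))*100,int(x1),100):
        cv2.putText(im,f'x{x}',(0,int((x1-x)*s)),0,.4,(0,255,255));im[int((x1-x)*s),::6]=(0,255,255)
    for y in range(int(np.ceil(y0/100))*100,int(y1),100):
        cv2.putText(im,f'y{y}',(int((y1-y)*s),12),0,.4,(0,255,0));im[::6,int((y1-y)*s)]=(0,255,0)
    cv2.imwrite(f'pics/{out}.png',im)
E
python3 -c "
from ortho import *
ortho(['scene0','side0'],200,900,-450,450,.85,'top0')
import cv2;w=cv2.imread('pics/wrist0.png');t=cv2.imread('pics/top0.png');print(t.shape)"
```

```text
Traceback (most recent call last):
  File "ortho.py", line 15, in ortho
    cv2.putText(im,f'x{x}',(0,int((x1-x)*s)),0,.4,(0,255,255));im[int((x1-x)*s),::6]=(0,255,255)
                                                               ~~^^^^^^^^^^^^^^^^^^^
IndexError: index 595 is out of bounds for axis 0 with size 595
```

```bash
python3 -c "
from ortho import *
ortho(['scene0','side0'],190,890,-450,450,.85,'top0')"
```

```text
(no output)
```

View pics/top0.png

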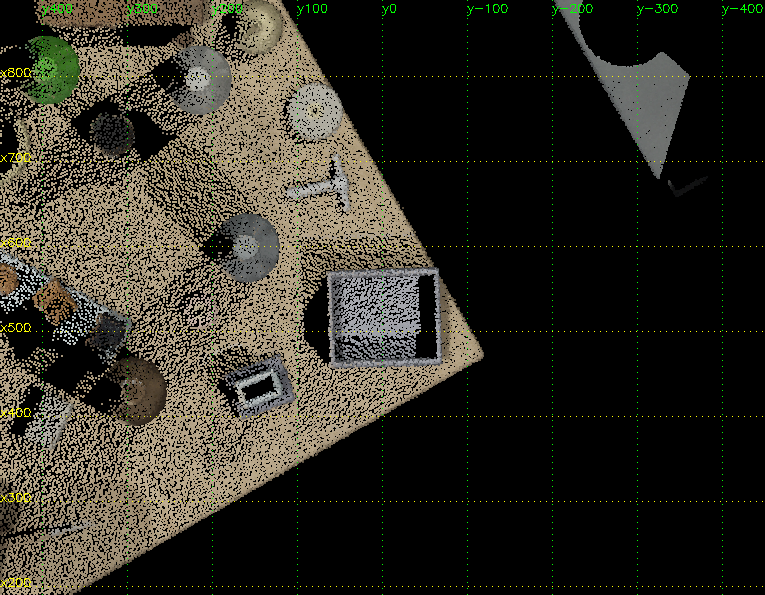

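The map shows bottles at about (430,290) and (600,160), the stand at about (435,150), the bin at about (517,0), and the gauge running roughly from (500,320) up and left. Before moving the wrist over the gauge, I check it for tall obstacles.

```bash
python3 - <<'E'
from h import *
P=np.vstack([cloud(f).reshape(-1,3) for f in ('scene0','side0')]);P=P[np.isfinite(P[:,0])]
m=(P[:,2]>180)&(P[:,2]<700)&(P[:,0]>150)&(P[:,0]<1100)&(abs(P[:,1])<800)
B=np.unique((P[m]/[50,50,2000]).astype(int)[:,:2]*50,axis=0,return_counts=True)
print([(a.tolist(),int(c)) for a,c in zip(*B) if c>10])
E
```

```text
[([200, 450], 32), ([200, 500], 2830), ([200, 550], 419), ([250, 500], 2248), ([250, 550], 615), ([250, 600], 313), ([400, 250], 266), ([400, 300], 45), ([550, 100], 39), ([550, 150], 148), ([600, 100], 32), ([600, 150], 149), ([650, -300], 93), ([700, -300], 907), ([700, -250], 132), ([700, 550], 104), ([700, 600], 1518), ([700, 650], 132), ([750, -350], 122), ([750, -300], 1479), ([750, -250], 865), ([750, 200], 222), ([750, 350], 54), ([750, 400], 15), ([750, 550], 3811), ([750, 600], 50), ([800, -350], 47), ([800, -300], 679), ([800, -250], 411), ([800, -200], 169), ([800, 200], 154), ([800, 350], 199), ([800, 400], 55), ([800, 550], 858), ([800, 600], 1948), ([800, 650], 70), ([850, -300], 404), ([850, -250], 1618), ([850, -200], 675), ([850, 450], 91), ([850, 500], 1157), ([850, 550], 431), ([850, 600], 42), ([900, -300], 17), ([900, -250], 929), ([900, -200], 935), ([900, -150], 605), ([900, 300], 31), ([900, 450], 350), ([900, 500], 597), ([900, 550], 88), ([950, -250], 60), ([950, -150], 397), ([950, -100], 31), ([950, 100], 36), ([950, 150], 274), ([950, 200], 146), ([950, 400], 31), ([950, 450], 160), ([950, 500], 86), ([1000, 0], 43), ([1000, 50], 2768), ([1000, 100], 2979), ([1000, 150], 54), ([1000, 350], 104), ([1000, 400], 276), ([1000, 450], 212), ([1000, 500], 84), ([1050, 0], 4177), ([1050, 50], 7208), ([1050, 100], 513), ([1050, 150], 64), ([1050, 300], 201), ([1050, 350], 255), ([1050, 400], 208), ([1050, 450], 203), ([1050, 500], 117)]
```

Call:
drive_tool(
  plan=[
    [[-1,0,0,40,0],[-1,0,0,40,0],[-1,0,0,20,0],[-1,35,-17,0,0],[-1,35,-17,0,0],[-1,35,-17,0,0],[-1,35,-17,0,0],[-1,35,-17,0,0],[-1,35,-17,0,0],[-1,35,-17,0,0],[-1,35,-17,0,0],[-1,0,0,0,0],[-1,0,0,0,0]],
  ],
)

```text
clock: 1.23
position: [538.1, 432.4, 329.7]
ee_rot: [0.977, -0.212, -0.001, 0.001]
contact_force: [0.1, 0.5, 0.2]
gripper_width: 85.5
grasp_force: 0.0
```

```bash
python3 - <<'E'
from ortho import *
snap('wrist','w1');s=read_state();print(s['position'],s['ee_rot'],s['joints'])
ortho(['w1'],400,700,200,600,2,'top1')
E
```

```text
[536.8888425  433.32490932 330.21668455] [ 9.77549203e-01 -2.10705449e-01 -5.64097324e-04  6.71464431e-04] [ 9.12598900e-01  4.61749611e-01  3.70694061e-01 -4.40473899e-04
 -1.48143896e+00  2.33643832e-01]Traceback (most recent call last):
  File "<stdin>", line 3, in <module>
  File "ortho.py", line 15, in ortho
    cv2.putText(im,f'x{x}',(0,int((x1-x)*s)),0,.4,(0,255,255));im[int((x1-x)*s),::6]=(0,255,255)
                                                               ~~^^^^^^^^^^^^^^^^^^^
IndexError: index 600 is out of bounds for axis 0 with size 600
```

```bash
python3 - <<'E'
from ortho import *
ortho(['side0','w1'],405,705,220,600,2,'top1')
E
```

```text
(no output)
```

View pics/top1.png

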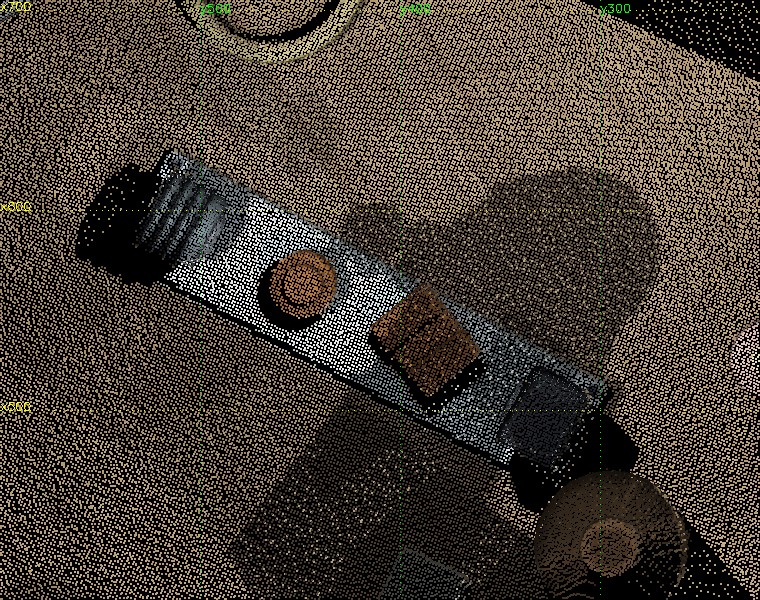

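The top-down map has 2 px/mm, with x = 705 − row/2 and y = 600 − col/2. It shows the dowel at px (305,283), or about (563,447). The offcut is at px (428,342), or about (534,386). The meter is at px (545,415) and the lamp at px (195,220). I fit these precisely from each camera separately.

```bash
cat > fit.py <<'E'
from h import *
def sel(f,z0,z1,c,r):
    P=cloud(f).reshape(-1,3);col=np.load(f'pics/{f}.npz')['p'].reshape(-1,3)
    with np.errstate(all='ignore'): m=(P[:,2]>z0)&(P[:,2]<z1)&(np.hypot(P[:,0]-c[0],P[:,1]-c[1])<r)
    return P[m],col[m]
def rect(p):
    (c,s,a)=cv2.minAreaRect(p[:,:2].astype(np.float32)); return np.round(c,1),np.round(s,1),round(a,1)
E
python3 - <<'E'
from fit import *
for f in ('w1','side0'):
    p,_=sel(f,30,70,(563,447),32);h=np.percentile(p[:,2],97)
    t=p[p[:,2]>h-4];print(f,'dowel top',h.round(1),'peg',len(t),cv2.minEnclosingCircle(t[:,:2].astype(np.float32)))
    t=p[(p[:,2]<h-8)&(p[:,2]>h-16)];print('  ring',len(t),cv2.minEnclosingCircle(t[:,:2].astype(np.float32)), np.median(t[:,2]))
    p,_=sel(f,30,70,(534,386),36);h=np.percentile(p[:,2],97);t=p[p[:,2]>h-4]
    print('  off top',h.round(1),len(t),rect(t))
    p,_=sel(f,7,17,(545,400),180);print('  bed',np.median(p[:,2]),rect(p))
    p,_=sel(f,50,115,(503,328),36);print('  meter',np.percentile(p[:,2],98),rect(p))
    p,_=sel(f,50,115,(593,500),50);print('  lamp',np.percentile(p[:,2],98),rect(p))
    # lateral profile of bed by bins along axis
for f in ('scene0','side0'):
    p,_=sel(f,60,80,(435,145),45);print(f,'cell rim',len(p),np.median(p[:,2]) if len(p) else '',rect(p) if len(p)>3 else '')
    p,_=sel(f,10,18,(435,145),50);print('  stand',np.median(p[:,2]),rect(p))
    p,_=sel(f,64,76,(517,0),110);print('  bin rim',np.median(p[:,2]),rect(p))
E
```

```text
w1 dowel top 65.8 peg 166 ((563.0542602539062, 448.86932373046875), 9.784760475158691)
  ring 287 ((563.0650024414062, 448.7043762207031), 16.76371955871582) 53.606749429374815
  off top 52.0 593 (array([535. , 387.4]), array([45.7, 35.7]), 39.8)
  bed 12.58532924743605 (array([573.8, 378.4]), array([321.6, 253.8]), 27.3)
  meter 98.1852968865877 (array([497. , 329.4]), array([37.9, 44.3]), 60.2)
  lamp 97.98420016430369 (array([585.2, 491.5]), array([76.9, 44.5]), 62.0)
side0 dowel top 65.1 peg 28 ((563.0223388671875, 447.2864685058594), 9.84880256652832)
  ring 54 ((564.1765747070312, 446.8963623046875), 17.37897491455078) 53.550346307323366
  off top 52.1 88 (array([535.1, 385.4]), array([45. , 40.2]), 43.8)
  bed 11.975684923627739 (array([558.9, 415.7]), array([317.9, 162.4]), 30.1)
  meter 97.90230796613878 (array([496.4, 327.5]), array([35. , 46.8]), 60.5)
  lamp 96.94270337055113 (array([586. , 494.2]), array([74.3, 38.9]), 46.9)
scene0 cell rim 191 67.3146239989793 (array([432.1, 146.6]), array([31.3, 51.5]), 19.9)
  stand 14.250587794626654 (array([433. , 145.2]), array([55.1, 71.2]), 22.4)
  bin rim 69.28655671850385 (array([516.2,  -1. ]), array([114.2, 132. ]), 2.1)
side0 cell rim 142 66.33173384270509 (array([434.1, 146.3]), array([31.9, 53.5]), 21.4)
  stand 13.603482732260204 (array([436.5, 146.5]), array([53.7, 73.2]), 18.8)
  bin rim 68.94691211171335 (array([516.4,  -1.8]), array([115.3, 131.3]), 1.8)
```

Both views agree within 2 mm, and the heights match the text: dowel top 64, offcut 50, cell rim 68, bin rim 70. Next I fit the gauge axis and the lamp and meter clearances, and refine the offcut angle.

```bash
python3 - <<'E'
from fit import *
from scipy.optimize import minimize_scalar
p,_=sel('w1',9.5,16,(545,405),170)
# bed: edges; iterate band about guess
u=np.array([.4776,.8786]);
for it in range(3):
    n=np.array([u[1],-u[0]]);q=p[:,:2]-[545,410];s=q@u;t=q@n
    E=[]
    for a in np.arange(-90,90,6):
        k=(s>a)&(s<a+6)&(abs(t)<60)
        if k.sum()>20: E.append((a+3,np.percentile(t[k],1),np.percentile(t[k],99)))
    E=np.array(E);A=np.median(E[:,1:],0)
    k1=abs(E[:,1]-A[0])<6;k2=abs(E[:,2]-A[1])<6
    f1=np.polyfit(E[k1,0],E[k1,1],1);f2=np.polyfit(E[k2,0],E[k2,1],1)
    print('edges',f1.round(3),f2.round(3),k1.sum(),k2.sum())
    sl=(f1[0]+f2[0])/2;mid=(f1[1]+f2[1])/2
    u=u+sl*n;u/=np.linalg.norm(u)
n=np.array([u[1],-u[0]])
print('axis',u,'angle from x',np.degrees(np.arctan2(u[1],u[0])),'lateral mid',mid)
for f in('w1','side0'):
    P=cloud(f).reshape(-1,3);P=P[np.isfinite(P[:,0])];q=P[:,:2]-[545,410];s=q@u;t=q@n-mid
    for z0 in (60,75,85,93):
        k=(abs(t)<45)&(abs(s)<140)&(P[:,2]>z0)&(P[:,2]<z0+10)
        for g,nm in ((s>0,'lamp'),(s<0,'meter')):
            kk=k&g
            if kk.sum()>5:print(f,z0,nm,kk.sum(),'s',np.percentile(s[kk],[1,99]).round(1),'t',np.percentile(t[kk],[1,99]).round(1))
for nm,c in (('dowel',(563,448)),('off',(535,386.6))):
    d=np.array(c)-[545,410];print(nm,d@u,d@n-mid)
for f in('w1','side0'):
    p,_=sel(f,47,56,(535,386.5),33)
    q=p[:,:2]-np.array([535,386.5]);best=[]
    for a in range(30,70,2):
        r=np.radians(a);d=np.array([np.cos(r),np.sin(r)]);m=np.array([-d[1],d[0]])
        w=np.percentile(q@d,[1,99]);h=np.percentile(q@m,[1,99]);best.append((round(np.ptp(w)*np.ptp(h)),a,round(np.ptp(w),1),round(np.ptp(h),1)))
    print(f,sorted(best)[:5])
E
```

```text
edges [ 1.0000e-03 -3.2647e+01] [ 1.0000e-03 -3.2647e+01] 30 30
edges [ -0.    -32.649] [ -0.    -32.649] 30 30
edges [ -0.    -32.649] [ -0.    -32.649] 30 30
axis [0.47852039 0.87807644] angle from x 61.411188855339304 lateral mid -32.64922409463316
w1 60 lamp 176 s [33.8 95.3] t [20.6 41.7]
w1 60 meter 127 s [-138.6  -77.1] t [-34.9  43.6]
w1 75 lamp 83 s [ 91.7 125.6] t [ 6.7 44.6]
w1 75 meter 204 s [-137.9  -74.8] t [-33.8  43.2]
w1 85 lamp 523 s [ 93.  128.7] t [ 9.9 44.8]
w1 85 meter 251 s [-138.7  -76.2] t [-33.5  43.7]
w1 93 lamp 459 s [ 95.6 128.5] t [15.9 41.5]
w1 93 meter 900 s [-135.3  -78.9] t [-27.1  44.6]
side0 60 lamp 54 s [ 33.4 125.6] t [21.  44.7]
side0 60 meter 24 s [-137.8 -112. ] t [ 4.4 44.1]
side0 75 lamp 26 s [ 91.4 125. ] t [ 9.9 44.4]
side0 75 meter 26 s [-137.5 -111.9] t [ 4.  41.5]
side0 85 lamp 77 s [ 92.2 127.4] t [14.1 44.6]
side0 85 meter 34 s [-138.   -78.9] t [ 5.6 40.7]
side0 93 lamp 50 s [ 95.7 127. ] t [15.2 39.7]
side0 93 meter 112 s [-137.7  -80. ] t [ 5.7 43.8]
dowel 41.980271769052564 30.270825011954088
off -25.332192609312543 35.06583693178554
w1 [(1579, 38, np.float64(45.1), np.float64(35.0)), (1584, 40, np.float64(45.2), np.float64(35.0)), (1604, 42, np.float64(45.4), np.float64(35.3)), (1634, 36, np.float64(45.4), np.float64(36.0)), (1661, 44, np.float64(46.0), np.float64(36.1))]
side0 [(1694, 40, np.float64(45.0), np.float64(37.6)), (1698, 38, np.float64(45.0), np.float64(37.7)), (1708, 42, np.float64(44.9), np.float64(38.0)), (1739, 44, np.float64(44.8), np.float64(38.8)), (1755, 36, np.float64(45.6), np.float64(38.5))]
```

Call:
drive_tool(
  plan=[
    [[-1,3,1,0,7.1],[-1,3,1,0,7.1],[-1,3,1,-15,7.1],[-1,3,1,-15,7.1],[-1,3,1,-15,7.1],[-1,3,1,-15,7.1],[-1,3,1,-15,7.1],[-1,2,1,-15,7.1],[-1,1,1,-15,7.1],[-1,1,1,-15,7.1],[-1,1,2,-15,7.1],[-1,0,3,-15,7.1],[-1,0,0,-15,0],[-1,0,0,-15,0],[-1,0,0,0,0],[-1,0,0,0,0]],
  ],
)

```text
clock: 2.62
position: [561.1, 449.6, 150.9]
ee_rot: [0.861, 0.508, -0.001, 0.0]
contact_force: [-0.7, -0.3, 1.2]
gripper_width: 85.3
grasp_force: 0.0
```

```bash
python3 - <<'E'
from fit import *
s=read_state();print(s['position'],s['joints'].round(2),Rn.from_quat(s['ee_rot']).as_matrix()[:,1].round(3))
snap('side','side1');snap('scene','scene1')
P=np.vstack([cloud(f).reshape(-1,3) for f in('side1','scene1')])
for c in ((430,290),(600,160)):
    d=np.hypot(P[:,0]-c[0],P[:,1]-c[1]);k=(d<60)&(P[:,2]>240);print(c,'arm above',k.sum(),P[k,2].min() if k.any() else '')
# arm points along bearing
b=np.arctan2(448,563);t=np.array([np.cos(b),np.sin(b)]);r=P[:,:2]@t;l=P[:,:2]@[-t[1],t[0]]
for r0 in range(400,760,40):
    k=(r>r0)&(r<r0+40)&(abs(l)<90)&(P[:,2]>(245))
    if k.any():print(r0,k.sum(),P[k,2].min().round(),P[k,2].max().round())
p,_=sel('w1',9.5,16,(545,405),170)
u=np.array([.4785,.8781])
for it in range(3):
    n=np.array([u[1],-u[0]]);q=p[:,:2]-[545,410];s=q@u;t=q@n;E=[]
    for a in np.arange(-70,84,6):
        k=(s>a)&(s<a+6)&(abs(t)<50)
        if k.sum()>20: E.append((a+3,np.percentile(t[k],1),np.percentile(t[k],99)))
    E=np.array(E);A=np.median(E[:,1:],0);fs=[]
    for j in(1,2):
        k=abs(E[:,j]-A[j-1])<4;fs.append(np.polyfit(E[k,0],E[k,j],1));
    print(A,fs[0].round(3),fs[1].round(3))
    u=u+(fs[0][0]+fs[1][0])/2*n;u/=np.linalg.norm(u)
n=np.array([u[1],-u[0]]);mid=(fs[0][1]+fs[1][1])/2
print('axis',u,np.degrees(np.arctan2(u[1],u[0])),mid)
for f in('w1','side0'):
    P=cloud(f).reshape(-1,3);P=P[np.isfinite(P[:,0])];q=P[:,:2]-[545,410];s=q@u;t=q@n-mid
    for z0 in (70,80,90,):
        k=(abs(t)<32)&(abs(s)<140)&(P[:,2]>z0)&(P[:,2]<z0+10)
        for g,nm in ((s>0,'lamp'),(s<0,'meter')):
            kk=k&g
            if nm=='meter': kk&=np.hypot(P[:,0]-430,P[:,1]-290)>44
            if kk.sum()>5:print(f,z0,nm,kk.sum(),'s',np.percentile(s[kk],[1,99]).round(1),'t',np.percentile(t[kk],[1,99]).round(1))
E
```

```text
[561.05082785 449.62702771 150.85177785] [ 0.9   0.6   0.16  0.   -1.14  1.74] [ 0.875 -0.483 -0.   ]
(430, 290) arm above 0 
(600, 160) arm above 0 
400 139 544.0 635.0
440 340 516.0 615.0
480 201 501.0 593.0
520 122 498.0 563.0
560 11 504.0 527.0
640 1815 309.0 494.0
680 4474 245.0 499.0
720 2114 245.0 500.0
[-32.59853318  25.69890406] [ 2.0000e-03 -3.2689e+01] [-4.0000e-03  2.5656e+01]
[-32.60283958  25.69734945] [ 3.0000e-03 -3.2689e+01] [-3.0000e-03  2.5656e+01]
[-32.60292719  25.69733285] [ 3.0000e-03 -3.2689e+01] [-3.0000e-03  2.5656e+01]
axis [0.47789534 0.87841678] 61.451966835284566 -3.5164885945314417
w1 70 lamp 89 s [ 91.7 125.6] t [-22.5  21.7]
w1 70 meter 84 s [-106.8  -74.9] t [-19.7  21.7]
w1 80 lamp 300 s [ 92.3 127.1] t [-21.6  20.9]
w1 80 meter 120 s [-106.2  -74.9] t [-19.2  21.7]
w1 90 lamp 630 s [ 95.7 128.6] t [-15.5  15.4]
w1 90 meter 924 s [-111.1  -78.6] t [-21.2  21.4]
side0 70 lamp 47 s [ 91.  126.3] t [-16.7  22.4]
side0 70 meter 49 s [-113.2  -79.3] t [-21.2  23.3]
side0 80 lamp 67 s [ 91.6 126.7] t [-18.6  19.8]
side0 80 meter 44 s [-112.9  -80.1] t [-16.4  22.6]
side0 90 lamp 72 s [ 95.2 127.8] t [-13.8  18.5]
side0 90 meter 133 s [-112.9  -79.9] t [-22.7  21.7]
```

The forearm passes about 300 mm above the bottle, so it is clear. The gauge axis is at 61.5° and beam_mid is at about (545,418). Tool y is across the light, so I descend on the dowel.

Call:
drive_tool(
  plan=[
    [[-1,1,-1,-30,0],[-1,1,0,-30,0],[-1,0,0,-25,0],[-1,0,0,-20,0],[-1,0,0,-15,0],[-1,0,0,-9,0],[-1,0,0,0,0],[1,0,0,0,0],[1,0,0,0,0],[1,0,0,0,0],[1,0,0,0,0],[1,0,0,0,0],[1,0,0,0,0],[1,0,0,0,0]],
  ],
)

```text
clock: 3.88
position: [565.1, 448.7, 24.0]
ee_rot: [0.862, 0.508, 0.001, -0.0]
contact_force: [-0.8, 0.9, 5.7]
gripper_width: 32.3
grasp_force: 60.0
```

Call:
drive_tool(
  plan=[
    [[1,0,0,20,0],[1,0,0,38,0],[1,0,0,40,0],[1,0,0,40,0],[1,0,0,40,0],[1,0,-10,38,0],[1,-3,-28,30,0],[1,-5,-38,15,0],[1,-5,-39,0,0],[1,-5,-39,0,0],[1,-5,-39,0,7],[1,-5,-39,0,7],[1,-5,-39,0,0],[1,-5,-39,0,0],[1,-5,-39,0,0],[1,-5,-37,0,0],[1,-5,-30,-10,0],[1,-3,-12,-20,0],[1,0,0,-30,0],[1,0,0,0,0]],
  ],
)

```text
clock: 5.55
position: [504.1, 18.2, 217.9]
ee_rot: [0.795, 0.607, -0.005, -0.003]
contact_force: [0.1, -0.2, -1.7]
gripper_width: 32.4
grasp_force: 59.6
```

Call:
drive_tool(
  plan=[
    [[1,4,4,-30,0],[1,4,3,-38,0],[1,0,0,-38,0],[1,0,0,-38,0],[1,0,0,-25,0],[1,0,0,-15,0],[1,0,0,-7,0],[1,0,0,0,0],[-0.2,0,0,0,0],[-0.2,0,0,0,0],[-0.2,0,0,0,0],[-0.2,0,0,0,0],[-0.2,0,0,30,0],[-0.2,0,0,38,0],[-1,0,0,40,0],[-1,0,0,40,0],[-1,0,0,40,0],[-1,0,0,40,0],[-1,0,0,20,0],[-1,0,0,0,0]],
  ],
)

```text
clock: 7.22
position: [518.9, 27.2, 287.5]
ee_rot: [0.793, 0.609, 0.006, 0.003]
contact_force: [0.9, 0.1, 1.0]
gripper_width: 85.7
grasp_force: 0.0
```

```bash
python3 - <<'E'
from fit import *
s=read_state();print(s['position'],s['joints'].round(2),Rn.from_quat(s['ee_rot']).as_matrix()[:,1].round(3))
snap('side','side2');p,c=sel('side2',10,66,(516,0),60)
k=(c[:,0].astype(int)-c[:,2]>30);print(k.sum(),np.median(p[k],0),p[k].min(0),p[k].max(0))
p,c=sel('side2',45,70,(563,448),30);print('left at gauge',len(p))
E
```

```text
[518.86786627  27.2389472  287.46864769] [ 0.37  0.16 -0.16  0.   -1.24  2.51] [ 0.966 -0.259  0.012]
174 [523.76825112  21.67384514  45.57337048] [503.36071063  10.04615226  15.95748415] [534.82718461  40.87666552  57.96510054]
left at gauge 0
```

The dowel stands in the bin at about (519,25). Now I go back for the offcut.

Call:
drive_tool(
  plan=[
    [[-1,2,20,0,-7],[-1,2,36,0,-7],[-1,2,38,0,-7],[-1,2,38,0,-7],[-1,2,38,0,-7],[-1,2,38,0,0],[-1,2,38,0,0],[-1,2,38,0,0],[-1,2,38,0,0],[-1,2,26,-20,0],[-1,1,15,-38,0],[-1,0,0,-38,0],[-1,0,0,-38,0],[-1,0,0,0,0],[-1,0,0,0,0],[-1,0,0,0,0]],
  ],
)

```text
clock: 8.6
position: [538.5, 389.3, 148.3]
ee_rot: [0.939, 0.344, 0.001, -0.0]
contact_force: [0.7, 0.3, 1.2]
gripper_width: 85.2
grasp_force: 0.0
```

```bash
python3 - <<'E'
from fit import *
s=read_state();print(s['position'],Rn.from_quat(s['ee_rot']).as_matrix()[:,1].round(3))
snap('side','side3');snap('wrist','w3')
for f in('side3','w3'):
    p,_=sel(f,46,57,(535,386.6),36);print(f,len(p),rect(p) if len(p)>5 else '', np.percentile(p[:,2],97) if len(p) else '')
E
```

```text
[538.51945541 389.30388103 148.28423741] [ 0.646 -0.764  0.001]
side3 96 (array([534.4, 386.7]), array([46. , 36.4]), 37.1) 52.934388117441415
w3 1587 (array([534.9, 388.2]), array([46.6, 35.6]), 39.7) 52.08400128366844
```

Call:
drive_tool(
  plan=[
    [[-1,1,2,-30,0],[-1,0,0,-30,0],[-1,0,0,-25,0],[-1,0,0,-20,0],[-1,0,0,-15,0],[-1,0,0,-9,0],[-1,0,0,0,0],[1,0,0,0,0],[1,0,0,0,0],[1,0,0,0,0],[1,0,0,0,0],[1,0,0,0,0],[1,0,0,0,0],[1,0,0,0,0]],
  ],
)

```text
clock: 9.87
position: [539.2, 391.7, 18.9]
ee_rot: [0.939, 0.344, 0.001, -0.001]
contact_force: [-0.5, 0.1, 6.9]
gripper_width: 35.0
grasp_force: 61.4
```

Call:
drive_tool(
  plan=[
    [[1,0,0,20,0],[1,0,0,38,0],[1,0,0,40,0],[1,0,0,40,0],[1,0,0,40,0],[1,0,-10,38,0],[1,0,-28,30,0],[1,-2,-38,15,0],[1,-2,-39,5,7],[1,-2,-39,0,7],[1,-2,-39,0,7],[1,-2,-39,0,7],[1,-2,-39,0,7],[1,-2,-39,0,7],[1,-2,-39,0,0],[1,-2,-35,0,0],[1,-2,-24,0,0],[1,-2,-12,0,0],[1,0,0,0,0],[1,0,0,0,0]],
  ],
)

```text
clock: 11.53
position: [516.2, -28.3, 283.0]
ee_rot: [0.755, 0.656, -0.0, -0.0]
contact_force: [-0.2, -0.2, -0.9]
gripper_width: 35.1
grasp_force: 60.8
```

Call:
drive_tool(
  plan=[
    [[1,0,-1,-30,0],[1,0,0,-40,0],[1,0,0,-40,0],[1,0,0,-40,0],[1,0,0,-40,0],[1,0,0,-30,0],[1,0,0,-20,0],[1,0,0,-15,0],[1,0,0,0,0],[-0.2,0,0,0,0],[-0.2,0,0,0,0],[-0.2,0,0,0,0],[-0.2,0,0,0,0],[-0.2,0,0,30,0],[-0.2,0,0,38,0],[-1,0,0,40,0],[-1,0,0,40,0],[-1,0,0,30,0],[-1,0,0,0,0],[-1,0,0,0,0]],
  ],
)

```text
clock: 13.2
position: [517.5, -28.9, 209.5]
ee_rot: [0.755, 0.656, 0.003, 0.002]
contact_force: [0.5, 0.8, -0.5]
gripper_width: 86.0
grasp_force: 0.0
```

```bash
python3 - <<'E'
from fit import *
s=read_state();print(s['position'],s['joints'].round(2),Rn.from_quat(s['ee_rot']).as_matrix()[:,1].round(3))
snap('side','side4');snap('scene','scene4')
for f in('side4','scene4'):
    p,c=sel(f,10,100,(516,0),60)
    k=(c[:,0].astype(int)-c[:,2]>30);p=p[k]
    for g in (p[:,1]>3,p[:,1]<3): print(f,g.sum(),p[g].min(0).round(),p[g].max(0).round())
E
```

```text
[517.45811042 -28.91715039 209.46585385] [ 0.26  0.22 -0.29 -0.   -1.06  2.74] [ 0.99  -0.139  0.007]
side4 176 [460.   7.  18.] [535.  41.  69.]
side4 212 [496. -52.  28.] [538. -10.  45.]
scene4 224 [499.  10.  11.] [528.  42.  60.]
scene4 326 [492. -54.  14.] [535. -11.  47.]
```

Both offcuts lie let go in the bin: the dowel at y≈25 and the batten at y≈−32. Now the wrist camera looks at the cell.

Call:
drive_tool(
  plan=[
    [[-1,-14,29,5,7.1],[-1,-14,29,5,7.1],[-1,-14,29,0,7.1],[-1,-14,29,0,7.1],[-1,-14,29,0,0],[-1,-13,30,0,0],[-1,0,0,0,0],[-1,0,0,0,0],[-1,0,0,0,0]],
  ],
)

```text
clock: 14.05
position: [432.9, 145.4, 215.2]
ee_rot: [0.57, 0.821, -0.001, -0.0]
contact_force: [-0.6, -0.0, 0.1]
gripper_width: 85.7
grasp_force: 0.0
```

```bash
python3 - <<'E'
from fit import *
from ortho import ortho
s=read_state();print(s['position'],s['joints'].round(2),Rn.from_quat(s['ee_rot']).as_matrix()[:,1].round(3))
snap('wrist','w5')
for f in('w5','side4','scene4'):
    for a,b in ((62,74),(10,18)):
        p,_=sel(f,a,b,(434,146),48);print(f,a,len(p),len(p)>5 and (np.median(p[:,2]),rect(p)))
P=cloud('w5')
im=cv2.imread('pics/w5.png');z=np.load('pics/w5.npz');Wi=np.linalg.inv(z['W']);c=Wi@[434,146,40,1];u=z['k'][0]*c[0]/c[2]+z['k'][2];v=z['k'][1]*c[1]/c[2]+z['k'][3];print(u,v)
u0=int(max(0,u-80));v0=int(max(0,v-75));cv2.imwrite('pics/w5c.png',cv2.resize(im[v0:v0+150,u0:u0+160],None,fx=4,fy=4,interpolation=2));print(u0,v0)
E
```

```text
[432.94635278 145.44595444 215.22634396] [ 0.68  0.11 -0.41 -0.   -1.05  2.82] [ 0.937  0.349 -0.003]
w5 62 717 (np.float64(68.60024366553552), (array([433.7, 147.6]), array([29.5, 50.2]), 21.1))
w5 10 1557 (np.float64(14.419061395214783), (array([435.4, 147.1]), array([54. , 69.4]), 20.7))
side4 62 116 (np.float64(67.28033800535076), (array([434.1, 147.1]), array([31.1, 52.3]), 18.5))
side4 10 175 (np.float64(13.584486898815157), (array([436. , 144.8]), array([55., 71.]), 21.4))
scene4 62 173 (np.float64(67.47062157685423), (array([431.9, 146.4]), array([32.3, 50.8]), 19.9))
scene4 10 247 (np.float64(13.9435428007464), (array([433.7, 145.4]), array([54.9, 70.2]), 21.4))
261.0593726540413 173.06464311484385
181 98
```

View pics/w5c.png

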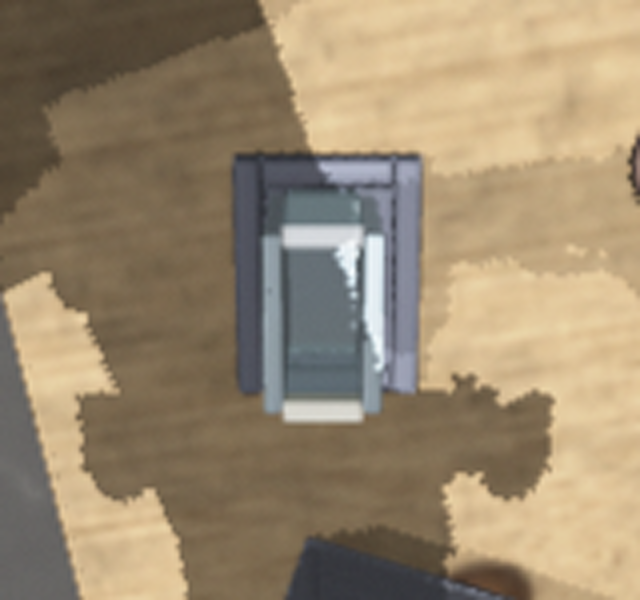

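The crop shows the cell upright in the stand, its frosted walls at crop columns 272 and 374 and its windows at top (322,235) and bottom (322,410). It is aligned with the tool to within about 1°. Its centre is about (433.6,147.3), and I descend to grip it.

Call:
drive_tool(
  plan=[
    [[-1,1,2,-35,0],[-1,0,0,-38,0],[-1,0,0,-35,0],[-1,0,0,-30,0],[-1,0,0,-25,0],[-1,0,0,-15,0],[-1,0,0,-10,0],[-1,0,0,0,0],[-1,0,0,0,0],[0,0,0,0,0],[0,0,0,0,0],[0,0,0,0,0],[1,0,0,0,0],[1,0,0,0,0],[1,0,0,0,0],[1,0,0,0,0],[1,0,0,0,0]],
  ],
)

```text
clock: 15.52
position: [434.8, 148.1, 29.0]
ee_rot: [0.57, 0.821, 0.001, 0.0]
contact_force: [-1.0, -0.0, 6.2]
gripper_width: 29.3
grasp_force: 59.7
```

Call:
drive_tool(
  plan=[
    [[1,0,0,6,0],[1,0,0,12,0],[1,0,0,20,0],[1,0,0,28,0],[1,0,0,35,0],[1,0,0,35,0],[1,0,0,35,0],[1,0,0,35,0],[1,0,0,35,0],[1,0,0,25,0],[1,0,0,10,0],[1,0,0,0,0],[1,0,0,0,0],[1,0,0,0,0]],
  ],
)

```text
clock: 16.68
position: [433.3, 147.3, 302.0]
ee_rot: [0.571, 0.821, -0.002, -0.001]
contact_force: [-0.9, 0.7, -1.9]
gripper_width: 29.5
grasp_force: 59.3
```

Call:
drive_tool(
  plan=[
    [[1,6,14,0,-3],[1,10,25,0,-5],[1,12,29,0,-6],[1,12,29,0,-6],[1,12,29,0,-6],[1,12,29,0,-6],[1,12,29,0,-6],[1,12,29,0,-5],[1,12,29,0,-4],[1,10,18,0,-2],[1,2,10,0,0],[1,0,0,0,0],[1,0,0,0,0],[1,0,0,0,0]],
  ],
)

```text
clock: 17.85
position: [546.0, 416.7, 303.8]
ee_rot: [0.86, 0.511, -0.001, 0.0]
contact_force: [0.7, -0.0, -0.6]
gripper_width: 29.1
grasp_force: 59.2
```

```bash
python3 - <<'E'
from fit import *
s=read_state();R=Rn.from_quat(s['ee_rot']).as_matrix();print(s['position'],s['gripper_width'],R[:,1].round(3),np.degrees(np.arctan2(R[1,1],R[0,1])))
E
```

```text
[545.99854207 416.70065923 303.81204143] 29.13547082263041 [ 0.878 -0.479 -0.   ] -28.58873737700935
```

Call:
drive_tool(
  plan=[
    [[1,-1,1,-20,0],[1,0,0,-35,0],[1,0,0,-35,0],[1,0,0,-35,0],[1,0,0,-35,0],[1,0,0,-30,0],[1,0,0,-25,0],[1,0,0,-15,0],[1,0,0,-7,0],[1,0,0,0,0],[1,0,0,0,0],[1,0,0,0,0]],
  ],
)

```text
clock: 18.85
position: [546.4, 419.4, 69.6]
ee_rot: [0.86, 0.511, 0.002, -0.0]
contact_force: [-0.8, 0.2, 0.1]
gripper_width: 29.5
grasp_force: 59.3
```

```bash
python3 - <<'E'
from fit import *
s=read_state();R=Rn.from_quat(s['ee_rot']).as_matrix();print(s['position'],s['gripper_width'],np.degrees(np.arctan2(R[1,1],R[0,1])))
snap('wrist','w6');snap('side','side6');snap('scene','scene6')
u=np.array([.4779,.8784]);n=np.array([u[1],-u[0]]);B=np.array([545.3,417.8])
for f in('w6','side6','scene6'):
    P=cloud(f).reshape(-1,3);P=P[np.isfinite(P[:,0])];q=P[:,:2]-B;a=q@u;t=q@n
    k=(abs(a)<35)&(abs(t)<19)&(P[:,2]>95)&(P[:,2]<112)
    print(f,k.sum(),k.sum()>5 and (np.median(P[k,2]),np.percentile(a[k],[2,98]).round(1),np.percentile(t[k],[2,98]).round(1),rect(P[k])))
ims=[]
for f in('side6','w6'):
    im=cv2.imread(f'pics/{f}.png');z=np.load(f'pics/{f}.npz');c=np.linalg.inv(z['W'])@[*B,75,1]
    x=int(z['k'][0]*c[0]/c[2]+z['k'][2]);y=int(z['k'][1]*c[1]/c[2]+z['k'][3]);print(f,x,y)
    w=50 if f=='side6' else 130
    cr=im[max(0,y-w):y+w,max(0,x-w):x+w];ims.append(cv2.resize(cr,(400,400)))
cv2.imwrite('pics/fin.png',np.hstack(ims))
E
```

```text
[546.39656574 419.36972721  69.64495137] 29.518555618309907 -28.580613560730555
w6 6532 (np.float64(108.59107038502081), array([-21.3,  27.3]), array([-16.8,  17. ]), (array([546.6, 419.6]), array([51.5, 37.9]), 62.7))
side6 80 (np.float64(104.43196485799899), array([-24.4,   2.8]), array([-15.1,  17.7]), (array([538. , 407.8]), array([27. , 38.9]), 30.2))
scene6 156 (np.float64(105.99360653664752), array([-26.3,  24.1]), array([-16.4,  16.6]), (array([546.5, 415.4]), array([53.8, 37. ]), 44.7))
side6 291 159
w6 259 264
```

View pics/fin.png

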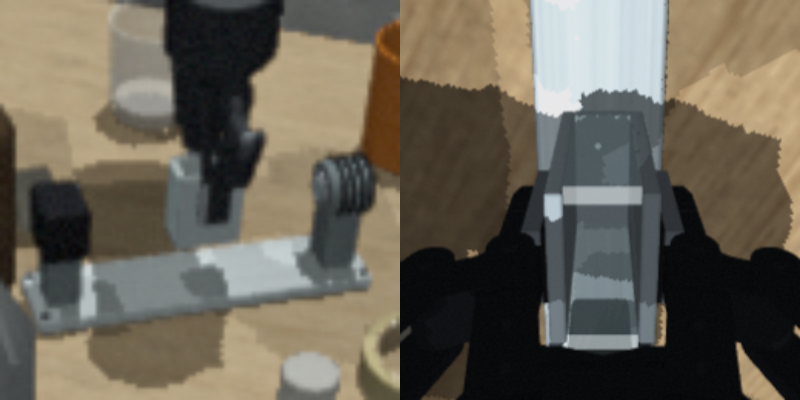

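The picture shows the cell held upright between lamp and meter, with the fingers on the frosted sides only and a clear gap above the bed. Its rim is at about 108 mm where 105 is wanted, so I lower it 4 mm.

Call:
drive_tool(
  plan=[
    [[1,0,0,-4,0],[1,0,0,0,0],[1,0,0,0,0],[1,0,0,0,0],[1,0,0,0,0],[1,0,0,0,0]],
  ],
)

```text
clock: 19.5
position: [545.5, 418.9, 63.3]
ee_rot: [0.86, 0.511, 0.0, 0.0]
contact_force: [0.6, -0.3, -1.0]
gripper_width: 29.5
grasp_force: 59.3
```

```bash
python3 - <<'E'
from fit import *
s=read_state();print(s['position'],s['grasp_force'],s['contact_force'])
snap('wrist','w7')
u=np.array([.4779,.8784]);n=np.array([u[1],-u[0]]);B=np.array([545.3,417.8])
P=cloud('w7').reshape(-1,3);P=P[np.isfinite(P[:,0])];q=P[:,:2]-B;a=q@u;t=q@n
k=(abs(a)<32)&(abs(t)<14)&(P[:,2]>99)&(P[:,2]<112)
h=np.median(P[k,2]);print(h,rect(P[k]))
if 100<h<110: print(job_done())
E
```

```text
[545.50955563 418.8518581   63.29815438] 59.250723123550415 [ 0.55388199 -0.33568522 -1.0451175 ]
102.77638282344995 (array([546. , 419.1]), array([51.3, 28. ]), 61.4)
the job is handed in; nothing more can be done
None
```

I handed the job in at about 19.6 s: both offcuts are let go in the bin, and the cell is held by its frosted sides, upright and in line with the light. By my last measurement it is within about 1 mm of the light's axis sideways, 2 mm in height and 2 mm of midway; no verdict came back.

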